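# Plug the red test probe into the station and run the test

### The arm

A 7-joint arm with a two-finger parallel gripper is mounted at the origin on a cart in front of the work surface, level with it; the furniture and walls round the work are solid. World frame = base frame: x ahead of the robot, y to its left, z up, the work surface at z = 0. Lengths are in mm, angles in rad, forces in N, time in s.
With the tool pointing down it reaches from about 400 to 850 mm from the base axis. Payload 10.4 kg.
Tool frame: the origin (TCP) lies at the very end of the fingers, on their centre line; the grasp point (between the pads) lies 19 mm behind it; z points along the fingers, y is the line along which they close (so a half turn about z gives the same grasp; the last joint's range is limited). The gripper opens to 87 mm and grips with 3 to 60 N. Pads are 19 mm wide; open, the fingers measure 117 mm over their backs; the gripper's body (75 mm by 190 mm) begins 51 mm behind the grasp point.
Start: joints at [-1.279, 0.332, -0.065, 1.46, 0.022, 1.35, -0.088], TCP at [193.504, 594.313, 222.576] pointing down, gripper open.
Joint ranges: [-2.6, 2.6], [-0.5, 2.12], [-1.47, 1.34], [0.16, 2.42], [-1.27, 4.41], [0.06, 2.06], [-2.6, 2.6]. Speed limits (rad/s): [2.22, 2.22, 2.79, 2.79, 3.14, 3.14, 3.14].

### API

Orientations are given as a unit quaternion [w, x, y, z].
In Python, from rig import manip, optics gives the robot as it stands.
- The arm moves only by the tool apply_moves, never from a script. Its argument "series" is a list that holds one entry, the list of rows, each a list of 5 numbers: the shift along the tool's x, y, z in cm, then the turn about the tool's z in degrees, then the finger opening in cm, from 0 to 8.7. A call has 1 to 20 rows; each row is the pose to reach, as a shift and turn from the pose commanded when the call began, along the tool's axes at that moment; what a row does not reach only later rows make up. A row lasts 1/12 s, in which the tool goes at most 41.7 mm and 7.16 degrees, less where a joint would pass 70% of its speed; a pose out of reach is approached as far as the arm can. A call with a gripper value outside its range is refused whole. The fingers move at their own pace and stop on an object; "force" is the grip in N (left out, the last holds). Time passes only in rows, so rows that repeat a pose let the fingers close. It gives the time, the measured TCP pose, the force, the opening and the grip force at its end, in the units of the state.
- manip.observe(): the state, without advancing time (a new reading comes with each control period).
- optics.read_camera(name): name is "scene" or "top" or "wrist"; returns a dict with "img" (400x640x3 uint8, red, green, blue), "range_z" (400x640 float32, mm along the optical axis (not along the pixel's ray), 0 where there is no reading), "fx", "fy", "cx", "cy" (pixels), "world_from_camera" (4x4, takes a point from camera to world coordinates). Camera axes: x right, y up, looking along -z (the intrinsics and any distortion apply to the point x, -y, -z); pixel columns grow to the right and rows downward; lengths in mm; the calibration is good to about 2 mm. A picture is of the moment at which its call begins.
- manip.job_done(): hands the job in; it is judged then, once.
The state is a dict: "clock": time; "q": joint angles; "dq": joint speeds; "joint_efforts": joint torques, N m; "eef_pos": TCP position; "orientation": TCP orientation; "force": force on the tool from outside, world axes, zero at the start; "moment": the same for the moment, N m; "grip_width": finger opening in mm; "finger_force": force on a finger pad.
Only numpy, scipy, OpenCV 4.12 (cv2) and the standard library are available. Lean on these libraries where they do the work, as an engineer would, in place of code of your own. Each camera call takes 0.05 s, during which the arm holds its last target. There are 200 camera calls.

### The job

Slide the yellow shutter of the grey test station fully open, then take the red test probe out of the wooden rack and push its pin fully home in the brass-framed square terminal opening before you let go of it. With the probe left standing there, press the green test button all the way down and release it. Leave the black probe in the rack.

Things in the scene. Friction and masses are not known exactly. Their poses are not given: they have to be found in the camera images.
- terminal_mouth (a point): Centre of the terminal opening's mouth, in the station's top face: a vertical square hole 10 x 10 mm, sides along the axes, 58 mm deep (deeper than the pin), framed in brass; hidden by the shutter at the start. Axes are the station's. Guide rails 8 mm high stand on the top face at x = +-34.5 mm, from y = -33 to +105 mm of this point.
- station: Grey test station, a block fixed to the bench, 80 (x) x 200 (y) x 58 mm high; origin at the centre of its underside, z up. Along its y axis: green button at y = -77, terminal opening at y = -10 mm; the shutter opens towards +y.
- shutter_tab (a point): Middle of the black grip tab on the yellow shutter plate (60 x 50 x 4 mm): the tab is 40 (station x) x 14 (station y) x 24 mm high and is best pinched across its 14 mm; its top is 12 mm above this point, which lies 16.5 mm above the station's top face. Axes are the station's.
- shutter (a joint): Shutter travel in m along the station's +y: 0 = closed, right over the terminal opening; 0.06 = fully open (end stop). It slides with about 1.5 N of friction and stays where it is left.
- red_probe_centre (a point): Middle of the red probe, on its axis, 55 mm above the pin's tip; z up. Steel pin 8 mm thick, 50 mm long, last 8 mm tapered to 3; round guard 34 mm wide, 6 mm thick (underside 5 mm below this point); square handle 24x24x54 mm (middle 28 mm above it, faces square to x, y). 90 g. Starts pin down in either rack hole, guard on the rack. Fully home, the guard rests on the station, this point 5 mm above the mouth.
- black_probe_centre (a point): Middle of the black test probe, of the same shape and size, which stands in the rack's other hole and stays there.
- rack: Wooden probe rack fixed to the bench, 60 (x) x 150 (y) x 58 mm high; origin at the centre of its underside, z up. Its two vertical square holes, 10 x 10 mm and 58 mm deep, are at y = +45 and y = -45 mm of its own frame.
- test_button_top (a point): Centre of the top of the round green push button (32 mm in diameter) near the station's -y end, 67 mm from the terminal opening. Pressed straight down.
- test_button (a joint): Button travel in m: 0 = up, 0.006 = fully down, which takes 5 N; it springs back when released.

How it is judged (in metres and radians):
On the way, in this order (a step that is already met when the one before it is completed fails the run):
1. the shutter is slid fully open (beyond 50 of its 60 mm) (value of joint shutter above 0.05 m), for 0.2 s.
2. the red probe's pin is pushed fully home in the terminal opening (to within 5 mm) while the gripper still holds it (z of red_probe_centre in the frame of terminal_mouth between -0.005 and 0.01 m and horizontal distance between red_probe_centre and terminal_mouth below 0.008 m and angle between red_probe_centre's own z axis and vertical below 0.12 rad and value of joint shutter above 0.05 m and contact force between the fingers and red_probe above 0.5 N), for 0.1 s.
3. the green button is pressed down (at least 4.5 of its 6 mm) with the red probe standing home in the terminal and let go of (z of red_probe_centre in the frame of terminal_mouth between -0.005 and 0.01 m and horizontal distance between red_probe_centre and terminal_mouth below 0.008 m and angle between red_probe_centre's own z axis and vertical below 0.12 rad and value of joint shutter above 0.05 m and value of joint test_button above 0.0045 m and contact force between the fingers and red_probe below 0.1 N), for 0.05 s.
At the end, for the whole second after the job is handed in: The red probe rests in the terminal, home to within 5 mm, its middle within 8 mm of the hole axis, within 0.12 rad of upright; shutter open beyond 50 mm; button up again (within 2 mm); black probe in its rack hole, within 15 mm of its start (z of red_probe_centre in the frame of terminal_mouth between -0.005 and 0.01 m and horizontal distance between red_probe_centre and terminal_mouth below 0.008 m and angle between red_probe_centre's own z axis and vertical below 0.12 rad and value of joint shutter above 0.05 m and value of joint test_button below 0.002 m and linear speed of red_probe below 0.02 m/s and distance of black_probe_centre from where it was at the start of the episode below 0.015 m); the robot touches nothing.
It fails at once if the black probe is lifted or knocked out of its hole (moved more than 30 mm) (distance of black_probe_centre from where it was at the start of the episode above 0.03 m).
It also fails if it takes over 72 s, if anything falls off the work surface, if the arm or the gripper's body presses on something with over 40 N, if the wrist force passes 120 N, or if a joint passes its speed limit or range.

## Working session

There is one attempt and no reset: what is moved stays moved. The work goes in short steps, Python scripts to look and compute and a tool call to move; the robot and the scene stay as the last step left them, time stands still between calls to the robot, and variables do not carry over. Pictures are saved under pics/ and viewed, at most 10 in all, crops included, and the job is handed in when it is done.

Besides the shell and the picture viewer there is one more tool, called after ">>>" by a JSON object that holds its "fn" and its "kwargs". apply_moves: Moves the arm, as the interface text tells. Its arguments: {"type":"object","properties":{"series":{"type":"array","items":{"type":"array","items":{"type":"array","items":{"type":"number"}}}},"force":{"type":"number"}},"required":["series"]}

```bash
mkdir -p pics; cat > h.py <<'E'
import numpy as np, cv2
from rig import manip, optics
def cam(n,save=None):
    c=optics.read_camera(n)
    if save: cv2.imwrite('pics/'+save,c['img'][:,:,::-1])
    return c
def pts(c,m):
    v,u=np.nonzero(m&(c['range_z']>0)); z=c['range_z'][v,u]
    P=np.c_[(u-c['cx'])/c['fx']*z,-(v-c['cy'])/c['fy']*z,-z,np.ones(len(z))]
    return (P@c['world_from_camera'].T)[:,:3]
def hsv(c): return cv2.cvtColor(c['img'],cv2.COLOR_RGB2HSV)
E
python3 - <<'E'
from h import *
a=cam('top','top.png');b=cam('scene','scene.png')
for c in (a,b): print({k:(v if k not in('img','range_z') else v.shape) for k,v in c.items()})
s=manip.observe();print(s)
cv2.imwrite('pics/both.png',cv2.resize(np.vstack([a['img'],b['img']])[:,:,::-1],(480,600)))
E
```

```text
{'img': (400, 640, 3), 'range_z': (400, 640), 'fx': 484.7507236737605, 'fy': 484.7507236737605, 'cx': 322.29170988333414, 'cy': 192.71225027112055, 'world_from_camera': array([[-1.63584948e-01,  9.65208698e-01, -2.03990523e-01,
         2.91574120e+02],
       [-9.86523139e-01, -1.60776532e-01,  3.03809633e-02,
         9.83587657e+01],
       [-3.47291888e-03,  2.06211240e-01,  9.78501335e-01,
         1.10957383e+03],
       [ 0.00000000e+00,  0.00000000e+00,  0.00000000e+00,
         1.00000000e+00]])}
{'img': (400, 640, 3), 'range_z': (400, 640), 'fx': 503.3476423955175, 'fy': 503.3476423955175, 'cx': 322.10374441016324, 'cy': 202.62674175828306, 'world_from_camera': array([[-5.06390146e-01,  4.22282244e-01, -7.51828921e-01,
        -3.04850484e+02],
       [-8.62170023e-01, -2.32551017e-01,  4.50092074e-01,
         5.67043542e+02],
       [ 1.52273106e-02,  8.76126550e-01,  4.81840636e-01,
         6.11733344e+02],
       [ 0.00000000e+00,  0.00000000e+00,  0.00000000e+00,
         1.00000000e+00]])}
{'clock': 0.1, 'q': array([-1.27863852,  0.33281035, -0.06471381,  1.46084518,  0.02162532,
        1.34990418, -0.08851979]), 'dq': array([ 0.00146465, -0.0034237 , -0.00025326, -0.00220995, -0.00261508,
       -0.00123101,  0.0005382 ]), 'joint_efforts': array([ 1.16446648e-03, -6.24546719e+01,  2.44647008e-02, -3.90717888e+01,
       -6.13628235e-02,  3.68329010e-02,  4.27395685e-05]), 'eef_pos': array([193.38873976, 593.96723429, 221.83830012]), 'orientation': array([-6.11934984e-05,  1.56721227e-01,  9.87642675e-01, -6.32362911e-04]), 'force': array([-0.68874667,  0.44693426,  0.20563087]), 'moment': array([-0.0102148 ,  0.00404474, -0.00657755]), 'finger_force': 0.0, 'grip_width': 87.5367166981087}
```

View pics/top.png

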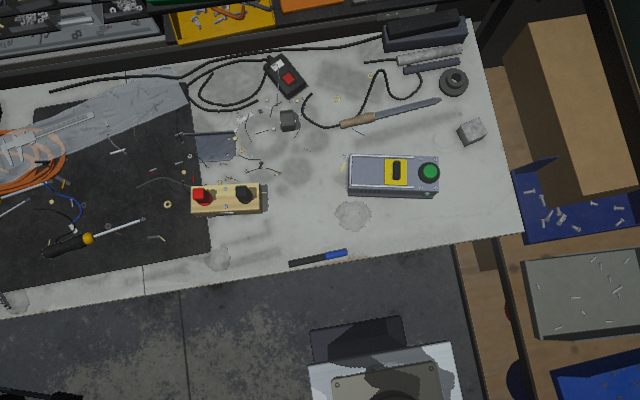

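View pics/scene.png

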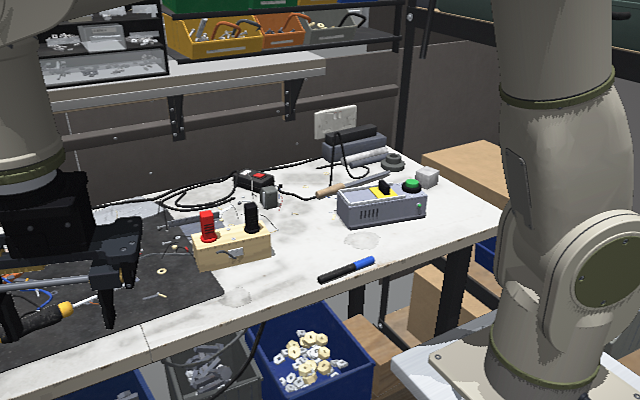

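The top view shows the station at about (393,175), with the green button at (429,172), the yellow shutter at (396,171) and its black tab. The rack is at (225,198), red probe at (201,196) and black probe at (244,194).

```bash
python3 - <<'E'
from h import *
def rep(n,P):
    if len(P)<5: print(n,len(P));return
    print(n,len(P),'med',np.median(P,0).round(1),'lo',np.percentile(P,3,axis=0).round(1),'hi',np.percentile(P,97,axis=0).round(1))
for nm,boxes in (('top',dict(st=(330,140,450,210),rk=(180,175,270,222))),('scene',dict(st=(330,170,430,230),rk=(185,195,275,275)))):
    c=cam(nm); H=hsv(c); print(nm)
    def box(b):
        m=np.zeros(H.shape[:2],bool); m[b[1]:b[3],b[0]:b[2]]=1; return m
    S,R=box(boxes['st']),box(boxes['rk'])
    h,s,v=H[...,0],H[...,1],H[...,2]
    rep('yellow',pts(c,S&(h>20)&(h<35)&(s>150)))
    g=pts(c,S&(h>45)&(h<85)&(s>120)); rep('green',g); rep('green top',g[g[:,2]>np.percentile(g[:,2],60)-2])
    r=pts(c,R&((h<6)|(h>174))&(s>150)); rep('red',r); rep('redtop',r[r[:,2]>np.percentile(r[:,2],95)-6])
    k=pts(c,R&(v<70)); k=k[k[:,2]>75]; rep('blk',k); rep('blktop',k[k[:,2]>np.percentile(k[:,2],95)-6])
    P=pts(c,S); 
    t=P[(P[:,2]>72)]; rep('high(tab)',t); t=t[t[:,2]>np.percentile(t[:,2],60)-3]
    q=P[(abs(P[:,2]-58)<5)]; 
    if len(q)>20: print('st top rect',cv2.minAreaRect(q[:,:2].astype(np.float32)),np.median(q[:,2]))
    P=pts(c,R); q=P[(abs(P[:,2]-58)<5)]
    if len(q)>20: print('rk rect',cv2.minAreaRect(q[:,:2].astype(np.float32)),np.median(q[:,2]))
E
```

```text
top
yellow 425 med [528.2 -97.3  63.8] lo [ 502.  -126.4   60.4] hi [559.2 -77.   81.7]
green 157 med [ 515.4 -173.1   80.7] lo [ 491.3 -186.    65.4] hi [ 528.7 -160.8   84.5]
green top 114 med [ 515.5 -173.6   81.3] lo [ 502.5 -186.2   79.5] hi [ 527.6 -161.9   84.7]
red 176 med [536.7 323.6 117.2] lo [526.4 310.6  23.9] hi [586.6 350.7 122. ]
redtop 111 med [539.4 324.2 118.6] lo [529.1 313.3 116. ] hi [549.9 334.8 122.4]
blk 257 med [529.  238.5 109.3] lo [518.5 223.   76.4] hi [545.3 329.1 121.9]
blktop 106 med [529.  234.8 118.8] lo [519.4 224.4 115.9] hi [539.6 245.6 122.4]
high(tab) 366 med [ 520.  -162.7   81.3] lo [ 499.7 -187.6   72.5] hi [546.8 -94.2  89.6]
st top rect ((531.7893676757812, -99.38518524169922), (200.1645050048828, 82.41722869873047), 78.80706787109375) 59.31661901124812
rk rect ((531.7068481445312, 280.73272705078125), (151.36358642578125, 69.93726348876953), 83.91569519042969) 59.003753294304715
scene
yellow 134 med [523.6 -92.5  61.8] lo [ 506.  -120.5   58.7] hi [559.1 -75.8  70.1]
green 108 med [ 509.5 -168.3   77.3] lo [ 472.4 -184.    36.4] hi [ 525.9 -158.5   80.4]
green top 64 med [ 512.2 -171.7   78.8] lo [ 500.9 -184.3   76.5] hi [ 526.1 -159.1   80.9]
red 394 med [530.2 328.7  91.8] lo [524.9 315.7  58.8] hi [549.3 339.8 118.3]
redtop 90 med [534.6 326.8 116.9] lo [527.2 315.7 112.1] hi [548.6 336.3 118.7]
blk 312 med [521.2 241.1  97.3] lo [516.5 227.7  76.5] hi [537.8 330.4 118. ]
blktop 78 med [524.4 237.2 116.7] lo [517.2 227.6 112.5] hi [538.  247.2 118.7]
high(tab) 187 med [ 514.7 -106.5   79.1] lo [ 500.1 -184.    72.6] hi [545.2 -92.4  86.7]
st top rect ((529.8536987304688, -98.62776947021484), (201.7659454345703, 85.38187408447266), 79.03580474853516) 57.78800553669396
rk rect ((535.3040771484375, 279.85552978515625), (150.15664672851562, 66.44184112548828), 83.92536926269531) 57.5002897656567
```

```bash
cat >> h.py <<'E'
def to_tool(P,yaw_y=None,s=None):
    """shift in tool axes (cm) from current measured pose to TCP target P, and turn (deg) so tool y lies along world angle yaw_y"""
    from scipy.spatial.transform import Rotation as Ro
    s=s or manip.observe(); w,x,y,z=s['orientation']; R=Ro.from_quat([x,y,z,w]).as_matrix()
    d=R.T@(np.array(P)-s['eef_pos'])/10
    t=None
    if yaw_y is not None:
        a=np.degrees(np.arctan2(R[1,1],R[0,1])); t=-((yaw_y-a+90)%180-90)
    return d.round(2),t
E
python3 - <<'E'
from h import *
C=np.array([531,-99.]);y=np.array([.194,.981]);x=np.array([.981,-.194])
for nm in('top','scene'):
    c=cam(nm);P=pts(c,np.ones(c['range_z'].shape,bool))
    d=P[:,:2]-C; L=np.c_[d@x,d@y,P[:,2]]
    L=L[(abs(L[:,0])<45)&(abs(L[:,1])<50)&(L[:,2]>70)&(L[:,2]<100)]
    t=L[L[:,2]>81]
    print(nm,len(t),np.median(t,0).round(1),np.percentile(t,[4,96],axis=0).round(1))
    v=c['img'].max(2)
print(to_tool([529,-109,180],79))
print(to_tool([538,325,180],83.9-90),to_tool([538,325,180],83.9))
E
```

```text
top 122 [-0.7 -3.4 86.6] [[-18.7 -10.8  82. ]
 [ 18.7   3.   90.7]]
scene 58 [-6.7 -1.4 85.3] [[-21.1  -7.7  81.4]
 [ 14.3   4.2  87.8]]
(array([-53.68, -56.48,   4.25]), np.float64(-7.034849227997356))
(array([-41.1 , -14.93,   4.24]), np.float64(78.06515077200264)) (array([-41.1 , -14.93,   4.24]), np.float64(-11.934849227997361))
```

>>> {"fn": "apply_moves", "kwargs": {"series": [[[-4,-4.2,0.5,-1,8],[-8,-8.4,1,-2,7],[-12,-12.5,1.5,-3,6],[-16,-16.7,2,-4,6],[-20,-20.8,2.5,-5,6],[-24,-25,3,-6,6],[-27,-28,3.5,-7,6],[-30,-31,4,-7,6],[-33,-34.4,4.5,-7,6],[-36,-37.5,5,-7,6],[-39,-40.6,5.5,-7,6],[-42,-43.7,6,-7,6],[-45,-46.9,6.5,-7,6],[-48,-50,7,-7,6],[-51,-53.1,7.2,-7,6],[-53.6,-55.8,7.2,-7,6],[-53.6,-55.8,7.2,-7,6],[-53.6,-55.8,7.2,-7,6],[-53.6,-55.8,7.2,-7,6],[-53.6,-55.8,7.2,-7,6]]], "force": 20}}

```text
clock: 1.97
eef_pos: [531.2, -108.5, 150.3]
orientation: [0.0, 0.099, 0.995, -0.002]
force: [-0.2, 1.0, -0.1]
grip_width: 60.1
finger_force: 0.0
```

```bash
python3 - <<'E'
from h import *
c=cam('wrist','w1.png'); s=manip.observe(); print(s['eef_pos'],s['orientation'],to_tool([530,-102,66],78.9))
C=np.array([531,-99.]);y=np.array([.194,.981]);x=np.array([.981,-.194])
P=pts(c,np.ones((400,640),bool));d=P[:,:2]-C; L=np.c_[d@x,d@y,P[:,2]]
t=L[(abs(L[:,0])<30)&(abs(L[:,1])<30)&(L[:,2]>80)&(L[:,2]<92)]
print(len(t),np.median(t,0).round(1),np.percentile(t,[3,97],axis=0).round(1))
q=P[(abs(P[:,2]-58)<4)&(abs(d[:,1])<130)&(abs(d[:,0])<80)]; print(len(q),cv2.minAreaRect(q[:,:2].astype(np.float32)))
m=t=P[(P[:,2]>82)&(P[:,2]<92)&(abs(d[:,0])<30)&(abs(d[:,1])<30)]; print(cv2.minAreaRect(m[:,:2].astype(np.float32)))
H=hsv(c);g=pts(c,(H[...,0]>45)&(H[...,0]<85)&(H[...,1]>120));g=g[g[:,2]>68];print(len(g),np.median(g,0),np.ptp(g,axis=0))
E
```

```text
[ 530.56875404 -105.51589471  150.23374347] [-1.33966677e-04  9.85956127e-02  9.95127155e-01 -9.12563627e-04] (array([0.12, 0.35, 8.42]), np.float64(-0.21661095831208854))
863 [-0.8 -3.1 86.9] [[-18.2 -10.3  81.7]
 [ 18.8   4.3  88.3]]
10665 ((532.3652954101562, -98.75777435302734), (200.6964569091797, 80.73958587646484), 78.51235961914062)
((531.1024780273438, -101.97163391113281), (14.913797378540039, 39.364646911621094), 78.52680206298828)
1351 [ 514.62893826 -172.04516485   80.67846906] [ 91.57636762 176.21851662 201.10500296]
```

View pics/w1.png

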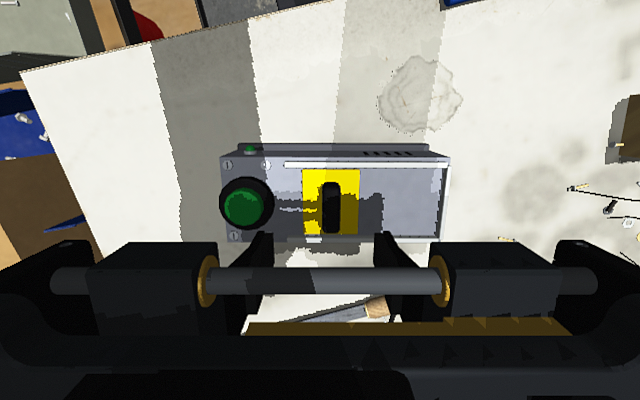

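The wrist view shows the tab at (331,207), centred between the fingers, and the button at (245,207). Next: descend and pinch.

>>> {"fn": "apply_moves", "kwargs": {"series": [[[0,0,1,0,6],[0,0,3,0,6],[0,0,5,0,6],[0,0,6.5,0,6],[0,0,7.6,0,6],[0,0,8.2,0,6],[0,0,8.4,0,6],[0,0,8.4,0,6],[0,0,8.4,0,6],[0,0,8.4,0,1],[0,0,8.4,0,1],[0,0,8.4,0,1],[0,0,8.4,0,1],[0,0,8.4,0,1],[0,0,8.4,0,1],[0,0,8.4,0,1],[0,0,8.4,0,1]]], "force": 20}}

```text
clock: 3.43
eef_pos: [530.4, -102.3, 66.5]
orientation: [-0.0, 0.096, 0.995, 0.0]
force: [0.1, -0.2, -0.6]
grip_width: 15.2
finger_force: 0.0
```

>>> {"fn": "apply_moves", "kwargs": {"series": [[[0,0,0,0,1],[0,0,0,0,1],[0,0,0,0,1],[0,0.5,0,0,1],[0,1.2,0,0,1],[0,2,0,0,1],[0,2.8,0,0,1],[0,3.6,0,0,1],[0,4.4,0,0,1],[0,5,0,0,1],[0,5.5,0,0,1],[0,5.8,0,0,1],[0,6,0,0,1],[0,6,0,0,1],[0,6,0,0,1],[0,6,0,0,1],[0,6,0,0,1]]], "force": 20}}

```text
clock: 4.85
eef_pos: [541.0, -49.7, 66.5]
orientation: [-0.0, 0.099, 0.995, -0.004]
force: [-0.1, -23.1, -1.5]
grip_width: 14.1
finger_force: 20.0
```

```bash
python3 - <<'E'
from h import *
c=cam('wrist','w2.png'); t=cam('top')
s=manip.observe(); print(s['eef_pos'],s['force'],s['joint_efforts'].round(1))
C=np.array([531.5,-98.8]);y=np.array([.199,.98]);x=np.array([.98,-.199])
for c in (c,t):
    H=hsv(c);P=pts(c,(H[...,0]>20)&(H[...,0]<35)&(H[...,1]>150));d=P[:,:2]-C;L=np.c_[d@x,d@y,P[:,2]];L=L[(abs(L[:,2]-62)<5)&(abs(L[:,1])<120)&(abs(L[:,0])<50)]
    print(len(L),L.min(0),L.max(0))
cv2.imwrite('pics/t2.png',cv2.resize(t['img'][130:220,320:460,::-1],None,fx=5,fy=5))
E
```

```text
[541.03207675 -49.69640262  66.49937297] [ -0.83210632 -23.31541007  -1.14567166] [-12.3 -50.4  -5.  -33.9  -6.3   1.4   0. ]
2835 [-29.59044557 -67.52008057  58.3750605 ] [ 5.29493558 74.91341579 66.88000943]
16 [-29.23554347  63.3430459   60.34374425] [-20.49279484  74.66226935  65.83065767]
```

View pics/w2.png

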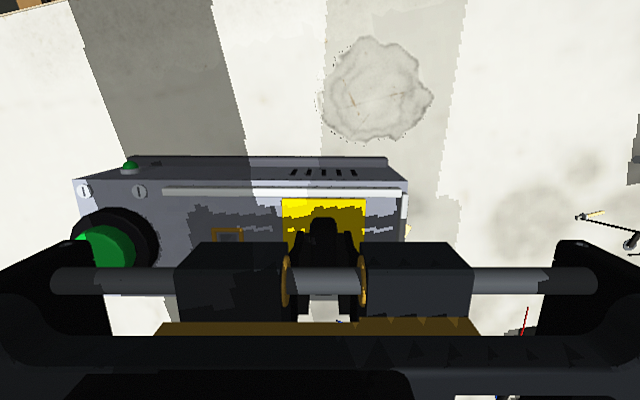

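Wrist view: brass terminal is exposed at (228,237), the plate spans columns 282–366 at row 205, and the tab is in the fingers at (323,225). I'll check the travel numerically.

```bash
python3 - <<'E'
from h import *
c=cam('wrist'); C=np.array([531.5,-98.8]);y=np.array([.199,.98]);x=np.array([.98,-.199])
M=c['world_from_camera']
def ray(u,v,z):
    d=M[:3,:3]@np.array([(u-c['cx'])/c['fx'],-(v-c['cy'])/c['fy'],-1]);o=M[:3,3];return o+d*(z-o[2])/d[2]
def loc(P): d=P[:2]-C; return np.array([d@x,d@y]).round(1)
for n,u,v,z in(('plL',282,203,62),('plR',366,203,62),('brass',228,237,58),('endR',407,180,58),('endL',74,180,58),('tabtop',323,219,86.5)): P=ray(u,v,z);print(n,P.round(1),loc(P))
H=hsv(c);m=(H[...,0]>10)&(H[...,0]<35)&(H[...,1]>90);m[:,:205]=0;m[:,250:]=0;m[:220]=0;m[242:]=0
vs,us=np.nonzero(m);print(len(us),us.min(),us.max(),vs.min(),vs.max())
for u,v in((us.min(),vs.min()),(us.max(),vs.max())):print(loc(ray(u,v,58)))
E
```

```text
plL [510.8 -68.5  62. ] [-26.3  25.5]
plR [520.4 -19.7  62. ] [-26.6  75.4]
brass [ 527.  -108.1   58. ] [ -2.5 -10. ]
endR [512.4   6.7  58. ] [-39.8  99.6]
endL [ 473.7 -188.1   58. ] [-38.9 -99. ]
tabtop [516.7 -44.7  86.5] [-25.3  50.1]
227 211 243 227 241
[ -9.2 -20. ]
[ 0.1 -0.7]
```

Plate spans y = 25.5 to 75.4 mm in the station frame, so it's hard against its stop and the terminal is clear. Next: release and lift.

>>> {"fn": "apply_moves", "kwargs": {"series": [[[0,-0.5,0,0,1],[0,-0.6,0,0,1],[0,-0.6,0,0,4],[0,-0.6,0,0,4],[0,-0.6,0,0,4],[0,-0.6,0,0,4],[0,-0.6,-1,0,4],[0,-0.6,-4,0,4],[0,-0.6,-8,0,5],[0,-0.6,-12,0,5],[0,-0.6,-12,0,5],[0,-0.6,-12,0,5],[0,-0.6,-12,0,5],[0,-0.6,-12,0,5]]]}}

```text
clock: 6.17
eef_pos: [540.0, -49.0, 185.7]
orientation: [-0.001, 0.096, 0.995, -0.0]
force: [1.4, -0.1, 0.4]
grip_width: 49.7
finger_force: 0.0
```

```bash
python3 - <<'E'
from h import *
c=cam('wrist','w3.png'); s=manip.observe(); print(s['eef_pos'],s['grip_width'],to_tool([538.5,325,185],83.9))
C=np.array([531.5,-98.8]);y=np.array([.199,.98]);x=np.array([.98,-.199])
H=hsv(c);P=pts(c,(H[...,0]>20)&(H[...,0]<35)&(H[...,1]>150));d=P[:,:2]-C;L=np.c_[d@x,d@y,P[:,2]]
L=L[(abs(L[:,2]-62)<4)&(abs(L[:,0])<40)&(L[:,1]>10)&(L[:,1]<100)];print(len(L),L.min(0),L.max(0))
E
```

```text
[539.97188337 -49.10009985 185.4697668 ] 49.67821239222811 (array([ 7.3 , 36.69,  0.04]), np.float64(-4.932226402574301))
2119 [-29.22480807  24.44610305  58.31810421] [29.98180761 74.92938485 65.50215709]
```

>>> {"fn": "apply_moves", "kwargs": {"series": [[[0.4,2,0,-1,5],[1,5,0,-2,5],[1.8,9,0,-3,5],[2.6,13,0,-4,5],[3.4,17,0,-5,5],[4.2,21,0,-5,5],[5,25,0,-5,5],[5.8,29,0,-5,5],[6.5,32.5,0,-5,5],[7,35,0,-5,5],[7.3,36.4,0,-5,5],[7.3,36.7,0,-5,5],[7.3,36.7,0,-5,5],[7.3,36.7,0,-5,5],[7.3,36.7,0,-5,5],[7.3,36.7,0,-5,5],[7.3,36.7,0,-5,5]]]}}

```text
clock: 7.63
eef_pos: [539.8, 323.7, 186.9]
orientation: [0.0, 0.054, 0.999, 0.0]
force: [0.1, 0.7, 0.1]
grip_width: 50.1
finger_force: 0.0
```

```bash
python3 - <<'E'
from h import *
c=cam('wrist','w4.png'); s=manip.observe(); print(s['eef_pos'],s['orientation'])
H=hsv(c);h,S=H[...,0],H[...,1]
P=pts(c,((h<6)|(h>174))&(S>150));P=P[(abs(P[:,0]-538)<50)&(abs(P[:,1]-325)<50)]
t=P[P[:,2]>114];print(len(t),np.median(t,0),cv2.minAreaRect(t[:,:2].astype(np.float32)))
Q=pts(c,np.ones((400,640),bool));q=Q[(abs(Q[:,2]-58)<3)&(abs(Q[:,0]-535)<60)&(abs(Q[:,1]-280)<100)];print(cv2.minAreaRect(q[:,:2].astype(np.float32)))
E
```

```text
[539.64773336 324.05975433 186.82930153] [1.19580226e-04 5.33033621e-02 9.98578348e-01 1.44415584e-04]
749 [540.03637169 324.86380032 118.57935242] ((540.6766357421875, 326.94549560546875), (56.58214569091797, 24.009634017944336), 87.73457336425781)
((536.789794921875, 280.08941650390625), (150.42916870117188, 60.65251159667969), 83.6008529663086)
```

View pics/w4.png

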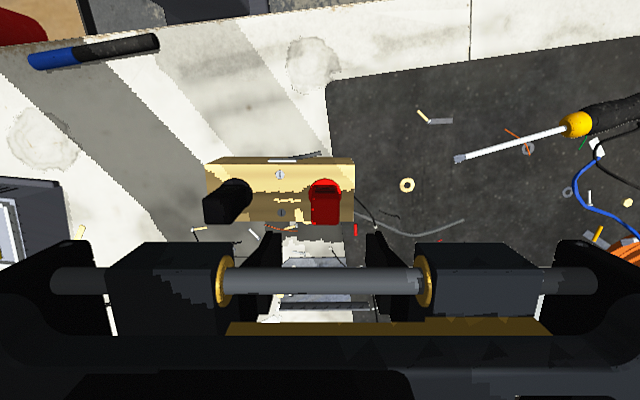

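Wrist view: red probe at (325,203) between the finger lines, black probe at (228,203), well clear. Next: descend and grip.

>>> {"fn": "apply_moves", "kwargs": {"series": [[[-0.1,0.05,1,0,5],[-0.1,0.05,3,0,5],[-0.1,0.05,5.5,0,5],[-0.1,0.05,8,0,5],[-0.1,0.05,9.8,0,5],[-0.1,0.05,11,0,5],[-0.1,0.05,11.5,0,5],[-0.1,0.05,11.5,0,5],[-0.1,0.05,11.5,0,5],[-0.1,0.05,11.5,0,5],[-0.1,0.05,11.5,0,1.5],[-0.1,0.05,11.5,0,1.5],[-0.1,0.05,11.5,0,1.5],[-0.1,0.05,11.5,0,1.5],[-0.1,0.05,11.5,0,1.5],[-0.1,0.05,11.5,0,1.5],[-0.1,0.05,11.5,0,1.5],[-0.1,0.05,11.5,0,1.5]]], "force": 25}}

```text
clock: 9.18
eef_pos: [540.4, 325.4, 71.7]
orientation: [0.0, 0.053, 0.999, 0.0]
force: [-0.7, -1.4, 2.5]
grip_width: 24.0
finger_force: 25.0
```

```bash
python3 - <<'E'
from h import *
s=manip.observe(); print(s['eef_pos'],s['orientation'],s['force'],s['grip_width'],s['finger_force'])
E
```

```text
[540.43773497 325.39114263  71.71371642] [5.02027867e-05 5.26607085e-02 9.98612457e-01 9.33998958e-05] [-0.73311815 -1.37189794  2.53211305] 24.034316209768896 24.999952535144985
```

>>> {"fn": "apply_moves", "kwargs": {"series": [[[0,0,-0.5,0,1.5],[0,0,-1.5,0,1.5],[0,0,-3,0,1.5],[0,0,-5,0,1.5],[0,0,-7.5,0,1.5],[0,0,-10,0,1.5],[0,0,-12.5,0,1.5],[0,0,-14,0,1.5],[0,0,-14,0,1.5],[0,0,-14,0,1.5],[0,0,-14,0,1.5],[0,0,-14,0,1.5]]]}}

```text
clock: 10.18
eef_pos: [539.8, 325.0, 210.2]
orientation: [-0.001, 0.053, 0.999, -0.001]
force: [-0.8, 0.2, -0.8]
grip_width: 24.0
finger_force: 25.0
```

```bash
python3 - <<'E'
from h import *
s=manip.observe(); print(s['eef_pos'],s['orientation'],s['force'],s['grip_width'],s['finger_force'])
print(to_tool([529.5,-108.6,212],78.6))
E
```

```text
[539.77755736 325.03742812 210.22357234] [-8.21397690e-04  5.26341984e-02  9.98613301e-01 -6.64420107e-04] [-0.77086793  0.18185922 -0.79227789] 23.986959220339706 24.999965904280543
(array([ -3.54, -43.23,  -0.12]), np.float64(5.36583702772792))
```

>>> {"fn": "apply_moves", "kwargs": {"series": [[[-0.1,-1.5,0,0.5,1.5],[-0.3,-4,0,1,1.5],[-0.6,-7.5,0,2,1.5],[-0.9,-11,0,3,1.5],[-1.2,-14.5,0,4,1.5],[-1.5,-18,0,5,1.5],[-1.8,-21.5,0,5.3,1.5],[-2.1,-25,0,5.3,1.5],[-2.4,-28.5,0,5.3,1.5],[-2.7,-32,0,5.3,1.5],[-3,-35.5,0,5.3,1.5],[-3.2,-39,0,5.3,1.5],[-3.4,-41.5,0,5.3,1.5],[-3.5,-42.8,0,5.3,1.5],[-3.5,-43.2,0,5.3,1.5],[-3.5,-43.2,0,5.3,1.5],[-3.5,-43.2,0,5.3,1.5],[-3.5,-43.2,0,5.3,1.5],[-3.5,-43.2,0,5.3,1.5],[-3.5,-43.2,0,5.3,1.5]]]}}

```text
clock: 11.85
eef_pos: [529.9, -106.9, 211.4]
orientation: [-0.0, 0.098, 0.995, 0.0]
force: [-0.8, -0.2, -0.6]
grip_width: 23.6
finger_force: 25.0
```

```bash
python3 - <<'E'
from h import *
c=cam('wrist','w5.png'); t=cam('top');sc=cam('scene')
s=manip.observe(); print(s['eef_pos'],s['orientation'],s['grip_width'],to_tool([529.5,-108.6,212],78.6))
a=cv2.resize(c['img'][120:320,200:460],(520,400)); b=cv2.resize(sc['img'][130:230,330:430],(280,280))
o=np.zeros((400,800,3),np.uint8);o[:,:520]=a;o[:280,520:]=b
cv2.imwrite('pics/w5c.png',o[:,:,::-1])
E
```

```text
[ 529.81154445 -107.4847498   211.49533291] [-3.01325823e-05  9.84322523e-02  9.95143751e-01  7.34200623e-05] 23.59111729978631 (array([ 0.01, -0.12, -0.05]), np.float64(0.10220018995657654))
```

View pics/w5c.png

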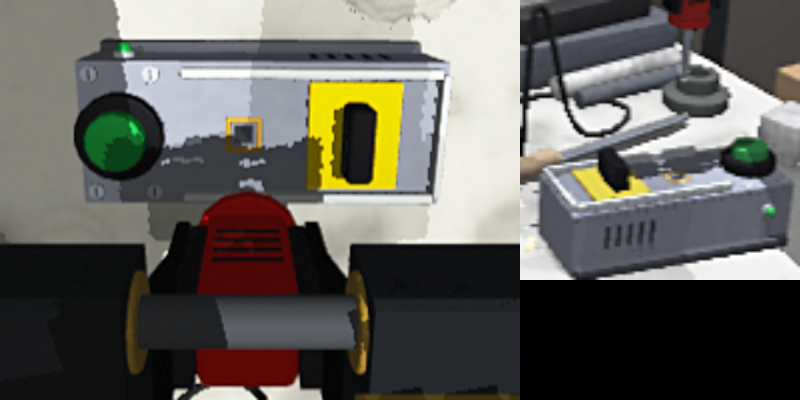

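Wrist crop: brass opening is clear at about full-image pixel (322,187). The red probe hangs upright in the fingers, and the scene view shows its pin pointing straight down. Next: refine the hole and probe positions.

```bash
python3 - <<'E'
from h import *
def ray(c,u,v,z):
    M=c['world_from_camera'];d=M[:3,:3]@np.array([(u-c['cx'])/c['fx'],-(v-c['cy'])/c['fy'],-1]);o=M[:3,3];return (o+d*(z-o[2])/d[2]).round(1)
c=cam('wrist');H=hsv(c);h,s=H[...,0],H[...,1]
m=((h>10)&(h<35)&(s>90)).astype(np.uint8);b=m.copy();b[:]=0;b[175:200,308:336]=m[175:200,308:336]
v,u=np.nonzero(b);print(len(u),u.min(),u.max(),v.min(),v.max())
r=cv2.minAreaRect(np.c_[u,v].astype(np.float32));print(r,'hole wrist',ray(c,*r[0],58))
# guard: red points
R=pts(c,((h<6)|(h>174))&(s>130));S=manip.observe();e=S['eef_pos'];R=R-e;R=R[(abs(R[:,0])<40)&(abs(R[:,1])<40)]
print('red z',np.percentile(R[:,2],[2,50,98]).round(1))
g=R[R[:,2]<2]
if len(g)>5:print('guard',len(g),np.percentile(g,[1,50,99],axis=0).round(1))
k=R[R[:,2]>8];print('handle',len(k),np.percentile(k,[1,50,99],axis=0).round(1))
for n in('scene','top'):
    c=cam(n);H=hsv(c);h,s=H[...,0],H[...,1];m=((h<6)|(h>174))&(s>130)
    R=pts(c,m)-e;R=R[(abs(R[:,0])<40)&(abs(R[:,1])<40)&(abs(R[:,2])<80)]
    print(n,len(R), np.percentile(R,[1,50,99],axis=0).round(1) if len(R)>5 else '')
    for lo in(-30,-12,-4,4): 
        q=R[(R[:,2]>lo)&(R[:,2]<=lo+8)]
        if len(q)>4: print(lo,len(q),q.min(0).round(1),q.max(0).round(1))
    if n=='scene':
        x0,y0=370,128;cv2.imwrite('pics/sc6.png',cv2.resize(c['img'][90:230,330:430,::-1],None,fx=4,fy=4,interpolation=cv2.INTER_NEAREST)[:, :])
        print(ray(c,330+0,90+0,58))
E
```

```text
156 313 331 178 195
((322.0, 186.5), (17.0, 18.0), 90.0) hole wrist [ 529.7 -108.7   58. ]
red z [-8.9 32.8 48. ]
guard 560 [[-15.5 -12.6 -27.7]
 [-11.4   2.7  -6.9]
 [ -2.4  15.3   1.9]]
handle 2272 [[-12.7 -12.    9.8]
 [ -9.    0.9  39.9]
 [ 11.7  13.5  53.5]]
scene 309 [[-16.3 -10.9 -13.3]
 [-10.3   4.6  16.7]
 [  8.7  16.8  46.5]]
-12 55 [-17.2 -11.8 -11.8] [13.4 17.1 -4.9]
-4 35 [-15.3  -9.5  -4. ] [-4.3 14.2  3.5]
4 34 [-15.8 -10.9   4.2] [-3.1 14.5 12. ]
[1320.8 -432.9   58. ]
top 38 [[-15.8  -9.5  -9.2]
 [-11.6  -0.4  22.2]
 [ -7.7   8.3  48.8]]
-12 18 [-15.9 -10.3  -9.8] [-11.4   6.4  -4.9]
```

View pics/sc6.png

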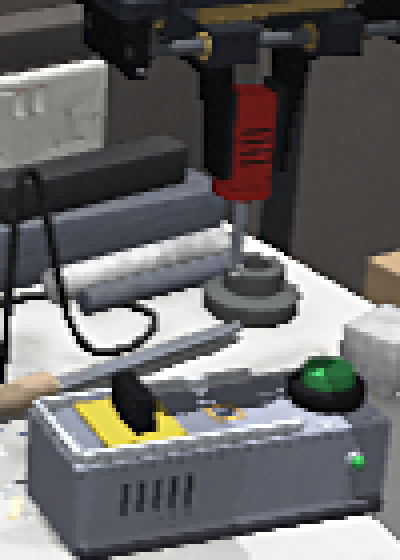

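Scene view shows the probe upright over the brass opening at crop pixel (225,412), and the hole measures (529.7, −108.7). Next: descend to just above the mouth.

>>> {"fn": "apply_moves", "kwargs": {"series": [[[0,0,-0.0,0,1.5],[0,0,1.5,0,1.5],[0,0,3.5,0,1.5],[0,0,5.5,0,1.5],[0,0,7,0,1.5],[0,0,7.5,0,1.5],[0,0,7.5,0,1.5],[0,0,7.5,0,1.5],[0,0,7.5,0,1.5],[0,0,7.5,0,1.5],[0,0,7.5,0,1.5],[0,0,7.5,0,1.5]]], "force": 25}}

```text
clock: 13.15
eef_pos: [530.1, -107.9, 137.0]
orientation: [0.0, 0.099, 0.995, 0.0]
force: [-0.7, -0.7, -0.8]
grip_width: 23.8
finger_force: 25.0
```

```bash
python3 - <<'E'
from h import *
s=manip.observe(); print(s['eef_pos'],s['orientation'],s['force'],s['grip_width'],to_tool([529.7,-108.7,72],78.6))
E
```

```text
[ 530.05280594 -107.92255669  137.03573496] [4.24182106e-04 9.87607083e-02 9.95111108e-01 1.57090068e-04] [-0.71265283 -0.71946502 -0.7900699 ] 23.77575290397332 (array([ 0.02, -0.09,  6.5 ]), np.float64(0.06438602599382648))
```

>>> {"fn": "apply_moves", "kwargs": {"series": [[[0,-0.08,0,0,1.5],[0,-0.08,0.3,0,1.5],[0,-0.08,0.8,0,1.5],[0,-0.08,1.2,0,1.5],[0,-0.08,1.5,0,1.5],[0,-0.08,1.8,0,1.5],[0,-0.08,2.1,0,1.5],[0,-0.08,2.4,0,1.5],[0,-0.08,2.7,0,1.5],[0,-0.08,3,0,1.5],[0,-0.08,3,0,1.5],[0,-0.08,3,0,1.5]]]}}

```text
clock: 14.15
eef_pos: [529.5, -108.7, 106.4]
orientation: [-0.0, 0.099, 0.995, 0.0]
force: [-0.1, -0.4, -0.8]
grip_width: 24.2
finger_force: 25.0
```

>>> {"fn": "apply_moves", "kwargs": {"series": [[[0,0,0.5,0,1.5],[0,0,1,0,1.5],[0,0,1.5,0,1.5],[0,0,2,0,1.5],[0,0,2.5,0,1.5],[0,0,2.9,0,1.5],[0,0,3.2,0,1.5],[0,0,3.4,0,1.5],[0,0,3.5,0,1.5],[0,0,3.5,0,1.5],[0,0,3.5,0,1.5],[0,0,3.5,0,1.5]]]}}

```text
clock: 15.15
eef_pos: [529.7, -108.8, 71.7]
orientation: [0.0, 0.099, 0.995, 0.0]
force: [-1.9, 0.2, -0.1]
grip_width: 24.0
finger_force: 25.0
```

Home: z = 71.7, the same as when it stood on the rack. Hold briefly, release and lift.

>>> {"fn": "apply_moves", "kwargs": {"series": [[[0,0,0,0,1.5],[0,0,0,0,1.5],[0,0,0,0,4.4],[0,0,0,0,4.4],[0,0,0,0,4.4],[0,0,0,0,4.4],[0,0,0,0,4.4],[0,0,-1,0,4.4],[0,0,-3,0,4.4],[0,0,-6,0,4.4],[0,0,-9,0,4.4],[0,0,-11,0,4.4],[0,0,-11,0,4.4],[0,0,-11,0,4.4],[0,0,-11,0,4.4]]]}}

```text
clock: 16.4
eef_pos: [529.3, -108.6, 181.3]
orientation: [-0.0, 0.099, 0.995, 0.0]
force: [-0.1, 1.0, -0.9]
grip_width: 43.9
finger_force: 0.0
```

```bash
python3 - <<'E'
from h import *
c=cam('wrist','w7.png'); s=manip.observe(); print(s['eef_pos'],s['force'],to_tool([516.2,-174.3,110],78.6))
H=hsv(c);h,S=H[...,0],H[...,1]
P=pts(c,((h<6)|(h>174))&(S>150));P=P[(abs(P[:,0]-530)<40)&(abs(P[:,1]+109)<40)];print('red',len(P),np.percentile(P,[1,50,99],axis=0).round(1));t=P[P[:,2]>114];print(np.median(t,0))
g=pts(c,(h>45)&(h<85)&(S>120));g=g[(g[:,2]>70)&(abs(g[:,0]-516)<30)&(abs(g[:,1]+174)<30)];print('green',len(g),g.min(0),g.max(0),np.percentile(g[:,2],[50,90,98]))
E
```

```text
[ 529.04656109 -108.58770322  180.79908578] [-0.39294176 -1.19406462 -0.39846168] (array([-0.04, -6.69,  7.08]), np.float64(0.06442276658594892))
red 1330 [[ 515.  -123.6   62.4]
 [ 523.4 -107.6  117.5]
 [ 540.9  -93.7  120.1]]
[ 529.14947253 -108.52688784  118.53860634]
green 986 [ 486.42103376 -193.08067511   70.03856985] [ 534.84647403 -145.14335422  300.5769661 ] [ 80.56291928  81.62888662 269.05945172]
```

View pics/w7.png

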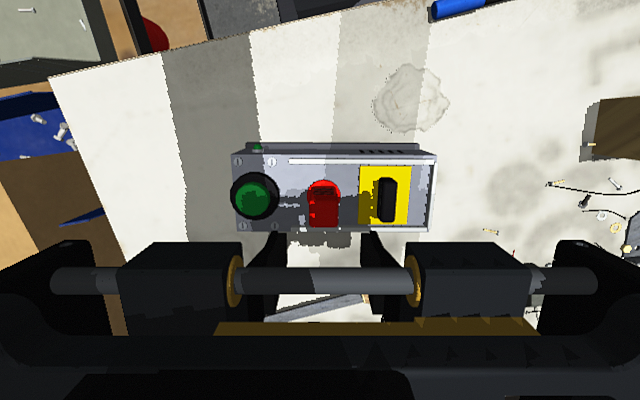

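The probe stands upright at (323,203), top at z = 118.5, and the button is at (255,197). Move over the button with closed fingers and descend to just above it.

>>> {"fn": "apply_moves", "kwargs": {"series": [[[0,-1,0,0,0],[0,-3,0,0,0],[0,-5,0,0,0],[0,-6.3,0,0,0],[0,-6.7,0,0,0],[0,-6.7,0,0,0],[0,-6.7,0,0,0],[0,-6.7,2,0,0],[0,-6.7,4,0,0],[0,-6.7,6,0,0],[0,-6.7,8,0,0],[0,-6.7,9,0,0],[0,-6.7,9,0,0],[0,-6.7,9,0,0],[0,-6.7,9,0,0]]], "force": 10}}

```text
clock: 17.7
eef_pos: [517.2, -174.3, 92.6]
orientation: [0.001, 0.099, 0.995, 0.0]
force: [0.8, 0.6, -0.3]
grip_width: 0.2
finger_force: 0.0
```

>>> {"fn": "apply_moves", "kwargs": {"series": [[[0,0,0.5,0,0],[0,0,0.9,0,0],[0,0,1.1,0,0],[0,0,1.3,0,0],[0,0,1.5,0,0],[0,0,1.7,0,0],[0,0,1.7,0,0],[0,0,1.7,0,0],[0,0,1.7,0,0]]]}}

```text
clock: 18.45
eef_pos: [516.6, -174.3, 74.7]
orientation: [0.0, 0.099, 0.995, 0.0]
force: [-2.1, 1.5, 5.6]
grip_width: 0.5
finger_force: 2.3
```

>>> {"fn": "apply_moves", "kwargs": {"series": [[[0,0,0.1,0,0],[0,0,0.2,0,0],[0,0,0.3,0,0],[0,0,0.3,0,0],[0,0,0.3,0,0],[0,0,0.3,0,0]]]}}

```text
clock: 18.95
eef_pos: [516.8, -174.4, 73.9]
orientation: [0.0, 0.099, 0.995, 0.001]
force: [-13.1, 5.8, 33.3]
grip_width: 0.4
finger_force: 17.4
```

Button bottomed at 33 N. Next: release and lift clear.

>>> {"fn": "apply_moves", "kwargs": {"series": [[[0,0,-0.4,0,0],[0,0,-1.5,0,0],[0,0,-4,0,0],[0,0,-7,0,0],[0,0,-10,0,0],[0,0,-13,0,0],[0,0,-13,0,0],[0,0,-13,0,0],[0,0,-13,0,0],[0,0,-13,0,0]]]}}

```text
clock: 19.78
eef_pos: [515.8, -174.2, 200.4]
orientation: [-0.001, 0.099, 0.995, -0.0]
force: [-0.5, -1.2, -0.4]
grip_width: 0.5
finger_force: 0.0
```

```bash
python3 - <<'E'
from h import *
c=cam('wrist','w8.png'); s=manip.observe(); print(s['clock'],s['eef_pos'],s['force'])
H=hsv(c);h,S=H[...,0],H[...,1]
P=pts(c,((h<6)|(h>174))&(S>150));t=P[(P[:,2]>114)&(P[:,2]<125)&(abs(P[:,0]-530)<40)&(abs(P[:,1]+109)<40)];print('red',np.median(t,0))
g=pts(c,(h>45)&(h<85)&(S>120));g=g[(abs(g[:,2]-75)<15)&(abs(g[:,0]-516)<20)&(abs(g[:,1]+174)<20)];print(np.percentile(g[:,2],[50,90]))
t=cam('top');P=pts(t,np.ones((400,640),bool));k=P[(P[:,2]>112)&(P[:,2]<125)&(abs(P[:,0]-530)<40)&(abs(P[:,1]-236)<30)];print('blk',np.median(k,0))
E
```

```text
19.8333 [ 515.78778968 -174.28259701  200.36857687] [ 0.40408029 -0.16742302 -0.16535527]
red [ 529.22418001 -109.36427366  118.55426104]
[80.61913779 81.57663614]
blk [529.84564764 234.21688309 118.46772152]
```

>>> {"fn": "apply_moves", "kwargs": {"series": [[[0,0,0,0,2],[0,0,0,0,2],[0,0,0,0,2],[0,0,0,0,2],[0,0,0,0,2],[0,0,0,0,2]]]}}

```text
clock: 20.38
eef_pos: [516.4, -174.4, 201.5]
orientation: [-0.0, 0.099, 0.995, 0.0]
force: [0.6, 0.6, -0.1]
grip_width: 19.5
finger_force: 0.0
```

```bash
python3 -c "
from rig import manip
print(manip.job_done())"
```

```text
the job is handed in; nothing more can be done
None
```

I handed the job in at about 20 s with every step carried out and no verdict returned: shutter slid to its end stop, red probe pushed home and left standing in the terminal, button pressed to its stop and sprung back, black probe still in the rack.

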